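# Roll a walnut blank into the sawing cradle

## Robot

A 6-joint arm with a two-finger parallel gripper is mounted at the origin on the work surface. World frame = base frame: x ahead of the robot, y to its left, z up, the work surface at z = 0. Lengths are in m, angles in rad, forces in N, time in s.
With the tool pointing down it reaches from about 0.225 to 0.725 m from the base axis. Payload 3.1 kg.
Tool frame: the origin (TCP) lies midway between the tips of the shut fingers; the grasp point (between the pads) lies 19 mm behind it (r.grip_depth is the distance from the TCP to the grasp point, in m); z points along the fingers, y is the direction in which the jaws open and shut (so a half turn about z gives the same grasp; the last joint's range is limited). The gripper opens to 85 mm and grips with 20 to 120 N. Pads are 22 mm wide; open, the fingers measure 114 mm over their backs; the gripper's body (76 mm by 85 mm) begins 54 mm behind the grasp point. The pads swing forward as they close: fully open they stand 13 mm farther back than shut.
Start: joints at [-1.362, 0.048, 0.099, 1.622, 0, 1.443], TCP at [0.173, -0.496, 0.231] pointing down, gripper open.
Joint ranges: [-2.91, 2.91], [-0.99, 1.94], [-1.21, 1.42], [-2.12, 2.29], [-1.49, 1.47], [-3.14, 3.14]. Speed limits (rad/s): [2.79, 2.79, 3.14, 3.14, 3.14, 3.14].

## Interface

Orientations are given as a rotation vector (axis times angle).
In Python, from cell import telemetry, viewer, r gives the robot as it stands.
- The arm moves only by the shell command python3 -m crank 'ROWS' [OPENING] [FORCE]. ROWS is a JSON object of lists of equal length, an entry for each row: "translation": the shift along the tool's x, y, z in mm, a list of three; "dr": the turn, a rotation vector about the tool's x, y, z in degrees, a list of three. In form: {"translation": [[tx, ty, tz], ...], "dr": [[rx, ry, rz], ...]}. A call has 1 to 5 rows; each row is the pose to reach, as a shift and turn from the pose measured when the call began, along the tool's axes at that moment; what a row does not reach only later rows make up. A row lasts 1/8 s, in which the tool goes at most 62.5 mm and 10.7 degrees, less where a joint would pass 70% of its speed; a pose out of reach is approached as far as the arm can. A call with a gripper value outside its range is refused whole. OPENING is the finger opening in mm, from 0 to 85.4, set as the call begins (- or left out, the last holds). The fingers move at their own pace and stop on an object; FORCE is the grip in N (left out, the last holds). Time passes only in rows, so rows that repeat a pose let the fingers close. It gives the time, the measured TCP pose, the force and the opening at its end, in the units of the state.
- telemetry.get_obs(): the state, without advancing time (a new reading comes with each control period).
- viewer.grab_frame(name): name is "side" or "top"; returns a dict with "frame" (480x640x3 uint8, red, green, blue), "fx", "fy", "cx", "cy" (pixels), "position" and "attitude" of the camera in the world. Camera axes: x right, y up, looking along -z (the intrinsics and any distortion apply to the point x, -y, -z); pixel columns grow to the right and rows downward; lengths in m; the calibration is good to about 2 mm. A picture is of the moment at which its call begins. There is no depth.
- r.job_done(): hands the job in, once; it reports no verdict.
The state is a dict: "time_s": time; "joint_pos": joint angles; "joint_vel": joint speeds; "tau": joint torques, N m; "position": TCP position; "ee_rot": TCP orientation; "ft_force": force on the tool from outside, world axes, zero at the start; "torque": the same for the moment, N m; "grip_width": opening from 0.0 (shut) to 1.0 (fully open).
Only numpy, scipy, OpenCV 4.12 (cv2) and the standard library are available. Lean on these libraries where they do the work, as an engineer would, in place of code of your own. Each camera call takes 0.05 s, during which the arm holds its last target. There are 200 camera calls.

## Task

Load the walnut round bar into the sawing cradle without picking it up: with the fingers, roll it along the bench by its side, up the cradle's ramp and into the V, then push it along the V by its end until its far end is fully home against the aluminium length stop. Never lift or carry the bar, and leave everything else on the bench where it lies.

Things in the scene. Friction and masses are not known exactly. Their poses are not given: they have to be found in the camera images.
- blank: the walnut blank: a solid dark-brown round wooden bar, 45 mm diameter, 240 mm long, about 0.26 kg, lying on the bench on the cradle's ramp side (+y of the cradle), roughly parallel to the V (up to 15 degrees off). Origin at the middle of the bar on its axis (22.5 mm above the bench while it lies there); x along the bar, and at the start its x points the same way as the cradle's x. It rolls freely when pushed and comes to rest by itself within a few centimetres
- cradle: plywood sawing cradle fixed to the bench: an open 90 degree V groove, x = -110 to 110 mm in its frame, bottom line 3 mm above the bench. Origin on the bench under the V's bottom line, midway along; x along the V towards the length stop, y towards the ramp, z up. The near end (x = -110 mm) is open; a 3 mm saw slot crosses the V at x = -40 mm
- crest (a point): middle of the ramp's crest line (cradle x = 0, y = 17, z = 20 mm), over which the bar must roll. On the cradle's +y side a plain 15 degree lead-in ramp, as long as the V, rises from the bench at y = 92 mm to this crest; beyond the crest the 45 degree V face falls to the bottom line. A bar left on the ramp rolls back. Axes as the cradle
- seat (a point): where the middle of the bar must finally be: bar resting on both faces of the V, far end on the stop. Fixed on the cradle at x = -10, y = 0, z = 34.8 mm in its frame; axes as the cradle. The bar's near end then overhangs the V by 20 mm
- stop (a point): length stop, an aluminium plate across the far end of the V: middle of its near face at bar height (cradle x = 110, y = 0, z = 35 mm). It spans y = -62 to 18 mm, is 8 mm thick and 60 mm high; its low foot and two thumbscrews (22 mm high) reach x = 163 mm
- back (a point): middle of the V's back edge on the -y side (cradle x = 0, y = -42, z = 45 mm): the back V face rises to it from the bottom line, then a flat top runs to y = -72 mm, then a 12 mm thick flange to y = -124 mm with two green-knobbed hold-down clamps, up to 64 mm high
- offcut_a: bystander: a short walnut offcut standing on end near the far end of the ramp, 45 mm diameter, 60 mm tall; origin at the centre of its underside
- offcut_b: bystander: a walnut offcut standing on end, 45 mm diameter, 45 mm tall, left of the bar; origin at the centre of its underside
- glue: bystander: white glue bottle with orange cap, 60 mm diameter, 170 mm tall, standing; origin at the centre of its underside
- square: bystander: try square lying flat, 115 mm dark wooden stock and 200 mm steel blade along its x; origin on its underside near the middle
- backsaw: bystander: back saw lying flat, blade 260 mm long with brass back, wooden handle to its -x, 22 mm thick; origin on its underside near the middle
- screwdriver: bystander: green-handled screwdriver lying flat, 200 mm long, along its x; origin on its underside
- pencil: bystander: flat red carpenter's pencil, 175 x 14 x 8 mm, along its x; origin at the centre of its underside
There are look-alikes about, which are no part of the job. Leave any purple or turquoise look-alike of the blank alone.

How it is judged:
On the way, in this order (a step that is already met when the one before it is completed fails the run):
1. the bar has been rolled: it has turned at least a quarter turn about its own axis (angle between blank's own z axis and vertical above 1.5 rad), for 0.05 s.
2. the bar lies in the V, on both faces (y of blank in the frame of seat between -0.004 and 0.004 m and z of blank in the frame of seat between -0.004 and 0.004 m and angle between the x axis of blank and the x axis of cradle, either way round below 0.04 rad), for 0.2 s.
At the end, for the whole second after the job is handed in: the bar rests on both faces of the V (its middle within 3 mm of the seat across and in height, parallel to the V within 0.03 rad), its far end against the length stop (within 3.5 mm), at rest and not touched (x of blank in the frame of seat between -0.0035 and 0.0035 m and y of blank in the frame of seat between -0.003 and 0.003 m and z of blank in the frame of seat between -0.003 and 0.003 m and angle between the x axis of blank and the x axis of cradle, either way round below 0.03 rad and linear speed of blank below 0.01 m/s).
It fails at once if the bar is lifted: its middle more than 11 mm above the bench before the ramp, more than 12 mm above its height on the crest anywhere, or more than 12 mm above its seat in the V (height (world z) of blank above 0.0545 m or (height (world z) of blank above 0.0468 m and y of blank in the frame of seat below 0.006 m) or (height (world z) of blank above 0.0335 m and y of blank in the frame of cradle above 0.1 m) or (height (world z) of blank above 0.0335 m and y of blank in the frame of cradle below -0.05 m)).
It fails at once if one end of the bar is lifted or the bar is tipped, more than 0.2 rad (angle between blank's own x axis and vertical below 1.37 rad).
It fails at once if a bystander is shifted by more than 20 mm (distance of any of offcut_a, offcut_b, glue, square, backsaw, screwdriver, pencil from where it was at the start of the episode above 0.02 m).
It also fails if it takes over 56 s, if anything falls off the work surface, if the arm or the gripper's body presses on something with over 40 N, if the wrist force passes 120 N, or if a joint passes its speed limit or range.

## Working session

There is one attempt and no reset: what is moved stays moved. The work goes in short steps, Python scripts to look and compute and a shell command to move; the robot and the scene stay as the last step left them, time stands still between calls to the robot, and variables do not carry over. Pictures are saved under pics/ and viewed, on a budget of 10 in all, crops included, one or two more only if the job needs it, and the job is handed in when it is done.

```bash
mkdir -p pics
cat > h.py <<'E'
import numpy as np,cv2
from scipy.spatial.transform import Rotation as R
from cell import telemetry,viewer,r
def cam(n):
    f=viewer.grab_frame(n)
    return f
def rot(a):
    a=np.array(a,float)
    return a if a.shape==(3,3) else (R.from_rotvec(a).as_matrix() if a.size==3 else R.from_quat(a).as_matrix())
def ray(f,u,v):
    d=np.array([(u-f['cx'])/f['fx'],-(v-f['cy'])/f['fy'],-1.])
    return np.array(f['position']),rot(f['attitude'])@d
def px2w(f,u,v,z):
    p,d=ray(f,u,v); return p+d*(z-p[2])/d[2]
def w2px(f,P):
    q=rot(f['attitude']).T@(np.array(P)-f['position'])
    return f['cx']+f['fx']*q[0]/-q[2], f['cy']-f['fy']*q[1]/-q[2]
E
python3 - <<'E'
from h import *
for n in('top','side'):
    f=cam(n); cv2.imwrite(f'pics/{n}0.png',f['frame'][:,:,::-1])
    print({k:v for k,v in f.items() if k!='frame'})
print(telemetry.get_obs())
E
```

```text
{'fx': 490.9584724745784, 'fy': 490.9584724745784, 'cx': 326.03596681479473, 'cy': 235.42418610973172, 'position': array([ 0.35481084, -0.04086621,  1.24850468]), 'attitude': array([ 0.16233588, -0.11411185, -1.58213497])}
{'fx': 592.7518031965151, 'fy': 592.7518031965151, 'cx': 319.08222648861215, 'cy': 246.93565728750846, 'position': array([-0.09494995,  0.76860889,  1.02563173]), 'attitude': array([ 0.37558947, -1.00166569, -2.29284304])}
{'time_s': 0.1, 'joint_pos': array([-1.36179995e+00,  4.86723835e-02,  9.77492586e-02,  1.62200459e+00,
        4.22335857e-06,  1.44296064e+00]), 'joint_vel': array([ 2.69228054e-04, -8.19025865e-04,  2.66225162e-03, -8.00149160e-05,
        1.13317820e-04, -2.25846022e-03]), 'tau': array([ 1.43715282e-03, -3.39852512e+01,  3.20935428e+01,  1.58918422e-02,
       -8.71868201e-05,  8.67100226e-06]), 'position': array([ 0.17336761, -0.49496152,  0.23023383]), 'ee_rot': array([-3.09504419e+00, -5.26239908e-01,  1.29108515e-04]), 'ft_force': array([0.17509493, 0.44100567, 0.08742364]), 'torque': array([ 0.06110128,  0.01586659, -0.01497278]), 'grip_width': 1.0008506535480601}
```

View pics/top0.png

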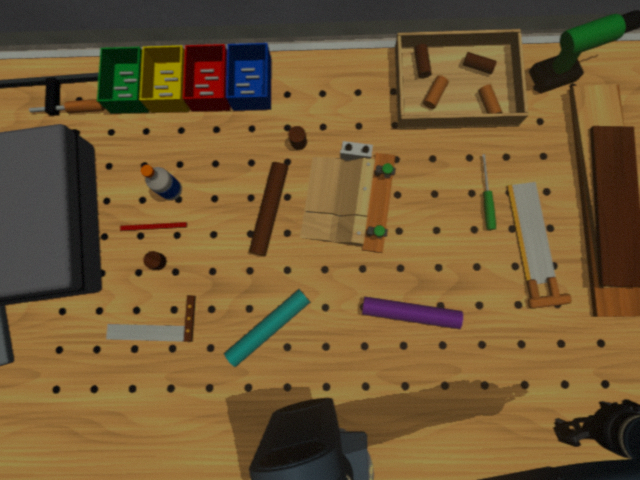

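View pics/side0.png

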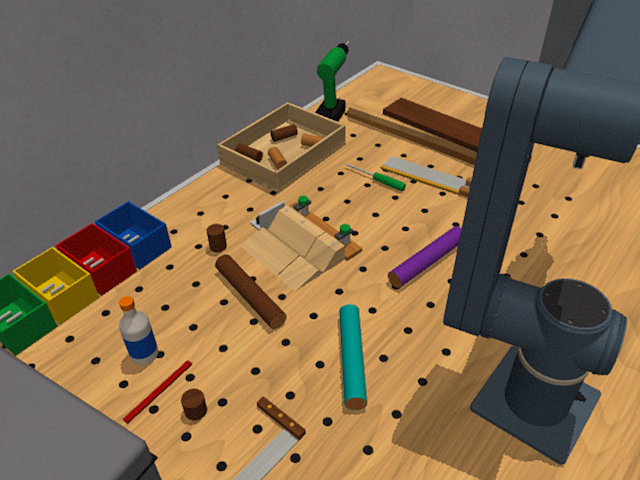

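Top view: the walnut bar lies at about (268,209), purple (412,312) and turquoise (267,328) are look-alikes, and the crate pieces are too short. The dark-brown bar on the ramp side fits the description. The cradle is at (350,200), with its aluminium stop at the top (357,150). I'll confirm in an enlarged crop.

Run:
```python
from h import *
im=cv2.imread('pics/top0.png')[120:270,235:415]
cv2.imwrite('pics/crop1.png',cv2.resize(im,None,fx=4,fy=4,interpolation=cv2.INTER_CUBIC))
f=cam('top')
hsv=cv2.cvtColor(f['frame'],cv2.COLOR_RGB2HSV); 
g=cv2.cvtColor(f['frame'],cv2.COLOR_RGB2GRAY)
m=((g<75)).astype(np.uint8); m[:, :245]=0;m[:,295:]=0;m[:155]=0;m[265:]=0
n,l,s,c=cv2.connectedComponentsWithStats(m); i=1+np.argmax(s[1:,4]); print(s[i],c[i])
pts=np.argwhere(l==i)[:,::-1].astype(np.float32)
b=cv2.boxPoints(cv2.minAreaRect(pts)); print(b)
print([px2w(f,*p,0.0225).round(4) for p in b], px2w(f,*c[i],0.0225))
```

```text
[ 247  159   44   97 1736] [268.2281106  208.29205069]
[[241.94562 250.83907]
 [268.09045 153.39012]
 [290.93396 159.51888]
 [264.78912 256.96783]]
[array([0.5371, 0.2093, 0.0225]), array([0.7943, 0.1447, 0.0225]), array([0.7761, 0.0845, 0.0225]), array([0.5204, 0.151 , 0.0225])] [0.64643655 0.14319412 0.0225    ]
```

View pics/crop1.png

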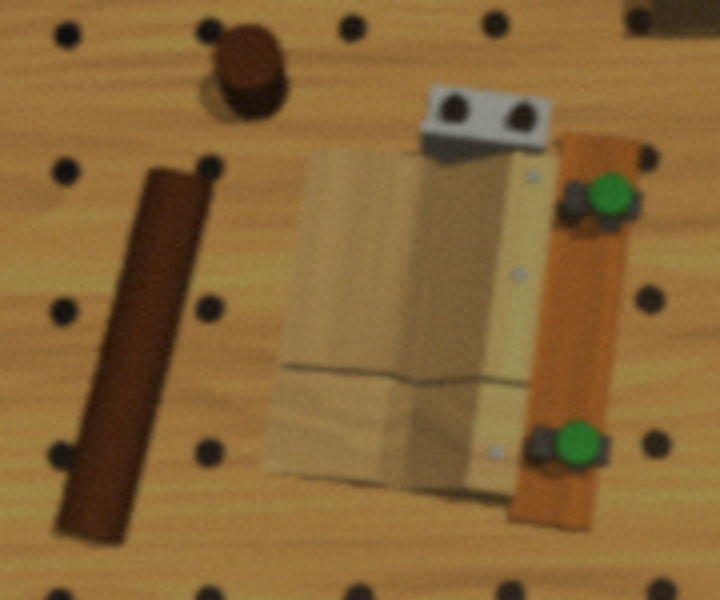

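Crop: this confirms the walnut bar, with ends at crop (181,175) and (90,537). The V lies between the crest at about (415,155) and the back edge at (510,155). The ramp toe runs (308,150)–(265,470), the stop is at the top, and offcut_a stands at (250,80).

```bash
cat > fit.py <<'E'
from h import *
from scipy.optimize import least_squares
f=cam('top')
uv=lambda c:np.array([235+c[0]/4-.375,120+c[1]/4-.375])
C=[((308,150),(110,92,0)),((265,470),(-110,92,0)),((510,155),(110,-42,45)),((468,490),(-110,-42,45)),((285,366),(-40,92,0)),((530,384),(-40,-72,45)),((512,498),(-110,-72,45))]
def T(p,P): 
    c,s=np.cos(p[2]),np.sin(p[2]); return np.array([p[0]+c*P[0]-s*P[1],p[1]+s*P[0]+c*P[1],P[2]])
def res(p): return np.concatenate([np.array(w2px(f,T(p,np.array(P)/1e3)))-uv(c) for c,P in C])
o=least_squares(res,[.66,-.01,-.1]); cr=o.x; print('cradle',cr,res(cr).round(1))
# bar: ends
B=[((150,170),(1,1)),((212,180),(1,-1)),((58,530),(-1,1)),((122,543),(-1,-1))]
def sil(p,e,sd):
    ax=np.array([np.cos(p[2]),np.sin(p[2]),0]); q=np.array([p[0],p[1],.0225])
    v=f['position']-q; v=v-ax*(v@ax); d=np.linalg.norm(v); v/=d; n=np.cross(v,ax)
    n=n*sd*np.sign(n[1]); a=.0225/d
    return q+e*.12*ax+.0225*(n*np.sqrt(1-a*a)+v*a)
rb=lambda p:np.concatenate([np.array(w2px(f,sil(p,e,s)))-uv(c) for c,(e,s) in B])
b=least_squares(rb,[.65,.14,-.1]).x; print('bar',b,rb(b).round(1))
c,s=np.cos(cr[2]),np.sin(cr[2]); d=b[:2]-cr[:2]
print('bar in cradle',c*d[0]+s*d[1],-s*d[0]+c*d[1],b[2]-cr[2])
for z,c in((.06,(250,55)),(0,(255,105))): print('offa',px2w(f,*uv(c),z))
E
python3 fit.py; sed -i 's/^/ /;s/^ //' h.py; ls
```

```text
cradle [ 0.66646605 -0.04411302 -0.15380272] [ 0.6 -0.1 -0.9  0.7  0.9 -0.7  0.1 -0.3 -1.9  0.5  0.1  0.5  1.1 -0.6]
bar [ 0.64736989  0.14201817 -0.23412815] [-0.9 -0.2  0.4  1.7 -0.4 -1.2  1.  -0.2]
bar in cradle -0.04738548709874372 0.18100856025842094 -0.08032543211361026
offa [0.83267783 0.06478563 0.06      ]
offa [0.82144642 0.06686725 0.        ]
fit.py
h.py
pics
```

```bash
cat >> h.py <<'E'
CR=np.array([.6665,-.0441,-.1538])
def c2w(x,y): # cradle mm -> world m
    c,s=np.cos(CR[2]),np.sin(CR[2]); return CR[:2]+np.array([c*x-s*y,s*x+c*y])/1e3
def w2c(p):
    c,s=np.cos(CR[2]),np.sin(CR[2]); d=np.array(p)[:2]-CR[:2]; return np.array([c*d[0]+s*d[1],-s*d[0]+c*d[1]])*1e3
def go(x,y,z,yaw):
    "tool-frame shift (mm) and turn (deg) to world m pose, tool down, tool y along world heading yaw"
    o=telemetry.get_obs(); A=rot(o['ee_rot'])
    Y=np.array([np.cos(yaw),np.sin(yaw),0]);Z=np.array([0,0,-1.]);B=np.c_[np.cross(Y,Z),Y,Z]
    t=A.T@(np.array([x,y,z])-o['position'])*1e3; d=R.from_matrix(A.T@B).as_rotvec(degrees=True)
    print('t',t.round(1),'dr',d.round(1),'rows',max(np.linalg.norm(t)/62.5,np.linalg.norm(d)/10.7).round(1),'tcp cradle',w2c(o['position']).round(1),'z',(o['position'][2]*1e3).round(1),'F',np.round(o['ft_force'],1),'time',o['time_s'])
E
python3 -c "
from h import *
b=np.array([.6474,.142]);y=-.234
p=b+.052*np.array([-np.sin(y),np.cos(y)]);print(p);go(*p,.12,y)"
```

```text
[0.65945726 0.19258283]
t [ 686.  -488.3  111.4] dr [ -0.1  -0.1 -57.3] rows 13.6 tcp cradle [-418.2 -521.2] z 230.5 F [-0.1  0.  -0.4] time 0.2
```

```bash
python3 -m crank '{"translation":[[45,-32,0],[90,-64,0],[135,-96,0],[185,-132,0],[235,-167,0]],"dr":[[0,0,0],[0,0,0],[0,0,0],[0,0,0],[0,0,0]]}' 85 && python3 -m crank '{"translation":[[50,-35,0],[100,-70,0],[150,-105,0],[200,-140,0],[250,-176,0]],"dr":[[0,0,0],[0,0,0],[0,0,0],[0,0,0],[0,0,0]]}'
python3 -c "
from h import *
go(.6595,.1926,.12,-.234)"
```

```text
time_s: 0.82
position: [0.3408, -0.2582, 0.2307]
ee_rot: [-3.096, -0.525, -0.001]
ft_force: [1.6, -0.4, 0.1]
grip_width: 0.997
time_s: 1.45
position: [0.5196, -0.0078, 0.231]
ee_rot: [-3.097, -0.526, -0.001]
ft_force: [0.3, -0.9, 0.6]
grip_width: 0.997
t [ 198.1 -143.   111.2] dr [ -0.   -0.1 -57.3] rows 5.4 tcp cradle [-150.7   13.4] z 231.0 F [ 0.3 -0.9  0.6] time 1.45
```

```bash
python3 -m crank '{"translation":[[40,-29,10],[80,-58,20],[120,-87,40],[160,-116,70],[198,-143,100]],"dr":[[0,0,-10],[0,0,-20],[0,0,-30],[0,0,-40],[0,0,-50]]}' && python3 -m crank '{"translation":[[0,0,0],[0,0,0]],"dr":[[0,0,-7],[0,0,-7]]}'
python3 - <<'E'
from h import *
f=cam('side'); cv2.imwrite('pics/side1.png',cv2.resize(f['frame'][180:380,140:400,::-1],None,fx=3,fy=3))
go(.6595,.1926,.0,-.234)
E
```

```text
time_s: 2.08
position: [0.6602, 0.1942, 0.1301]
ee_rot: [-2.579, -1.793, -0.002]
ft_force: [0.4, -1.1, -0.1]
grip_width: 0.991
time_s: 2.33
position: [0.6596, 0.1947, 0.1281]
ee_rot: [-2.465, -1.946, 0.003]
ft_force: [1.1, -0.6, 0.7]
grip_width: 0.997
t [-1.700e+00 -1.000e-01  1.296e+02] dr [-0.  -0.  -0.1] rows 2.1 tcp cradle [-42.9 234.5] z 129.6 F [-0.5 -0.6 -0.2] time 2.375
```

View pics/side1.png

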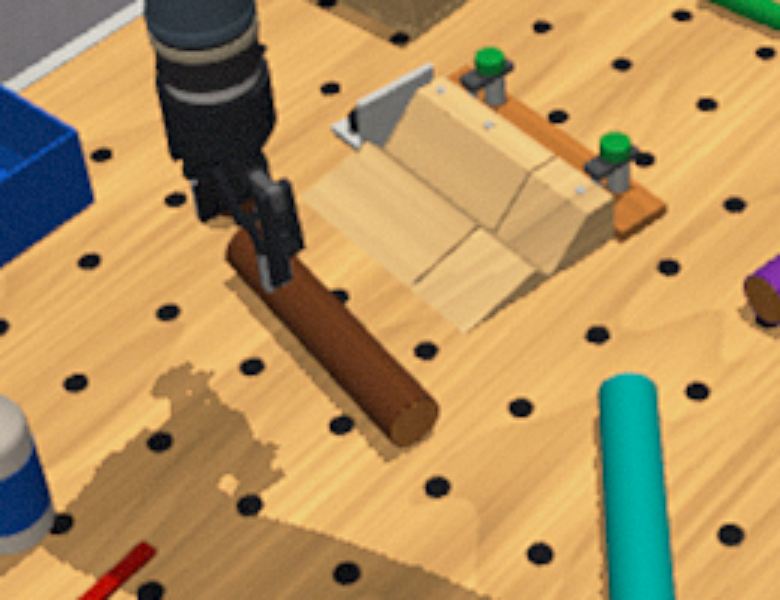

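The side view shows the open fingers above the +y side of the bar, with the jaw line parallel to it. Descending.

```bash
python3 -m crank '{"translation":[[0,0,35],[0,0,70],[0,0,100],[0,0,118],[0,0,126]],"dr":[[0,0,0],[0,0,0],[0,0,0],[0,0,0],[0,0,0]]}' &&  python3 -m crank '{"translation":[[0,0,0],[-5,0,0]],"dr":[[0,0,0],[0,0,0]]}'
python3 - <<'E'
from h import *
f=cam('side'); cv2.imwrite('pics/side2.png',cv2.resize(f['frame'][180:380,140:400,::-1],None,fx=3,fy=3))
go(.6595,.1926,.0,-.234)
E
```

```text
time_s: 3.0
position: [0.6599, 0.1937, 0.0034]
ee_rot: [-2.468, -1.943, 0.0]
ft_force: [-0.2, -0.9, 0.3]
grip_width: 0.995
time_s: 3.25
position: [0.6599, 0.1891, 0.0053]
ee_rot: [2.468, 1.943, 0.004]
ft_force: [0.5, -0.1, -0.0]
grip_width: 0.995
t [ 4.2 -1.3  5.3] dr [ 0.1 -0.  -0.2] rows 0.1 tcp cradle [-42.2 228.5] z 5.3 F [ 0.5  0.1 -0.2] time 3.3
```

View pics/side2.png

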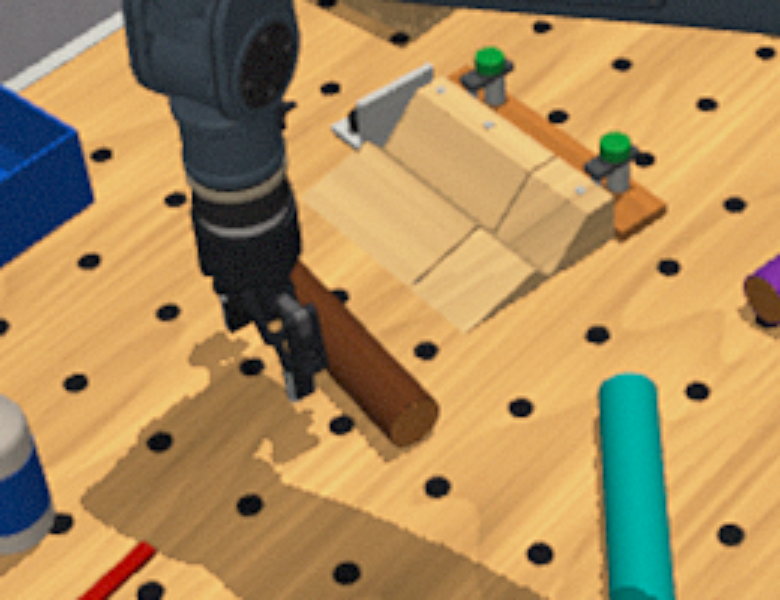

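Fingers are down behind the bar without contact. Start rolling.

```bash
python3 -m crank '{"translation":[[-8,0,2],[-16,0,2],[-23,0,2],[-30,0,2],[-37,0,2]],"dr":[[0,0,0],[0,0,0],[0,0,-1],[0,0,-2],[0,0,-3]]}'; python3 -m crank '{"translation":[[-7,0,0],[-14,0,0],[-21,0,0],[-28,0,0],[-35,0,0]],"dr":[[0,0,-1],[0,0,-1.5],[0,0,-1.5],[0,0,-1.5],[0,0,-1.5]]}'
cat > look.py <<'E'
import sys
from h import *
f=cam('top'); g=cv2.cvtColor(f['frame'],cv2.COLOR_RGB2HSV)
cv2.imwrite(f'pics/{sys.argv[1]}.png',cv2.resize(f['frame'][110:290,225:425,::-1],None,fx=3,fy=3))
f=cam('side'); cv2.imwrite(f'pics/{sys.argv[1]}s.png',cv2.resize(f['frame'][180:380,160:400,::-1],None,fx=3,fy=3))
a=cv2.imread(f'pics/{sys.argv[1]}.png')[:540,:600]; b=cv2.imread(f'pics/{sys.argv[1]}s.png')
s=.62;cv2.imwrite(f'pics/{sys.argv[1]}.png',np.hstack([cv2.resize(a,(400,360)),cv2.resize(b,(400,333))[:333] if 0 else cv2.copyMakeBorder(cv2.resize(b,(400,333)),0,27,0,0,0)]))
p=telemetry.get_obs()['position']; go(p[0],p[1],.005,CR[2])
E
python3 look.py a1
```

```text
time_s: 3.92
position: [0.6509, 0.1517, 0.0031]
ee_rot: [2.415, 2.007, 0.003]
ft_force: [-0.5, 0.5, 0.7]
grip_width: 0.994
time_s: 4.55
position: [0.6444, 0.1168, 0.0031]
ee_rot: [2.389, 2.038, 0.003]
ft_force: [-0.7, -0.4, -0.1]
grip_width: 0.997
t [ 0.   0.  -1.9] dr [ 0.1 -0.  -0.3] rows 0.0 tcp cradle [-46.5 155.2] z 3.1 F [-0.7  0.2 -0.3] time 4.65
```

View pics/a1.png

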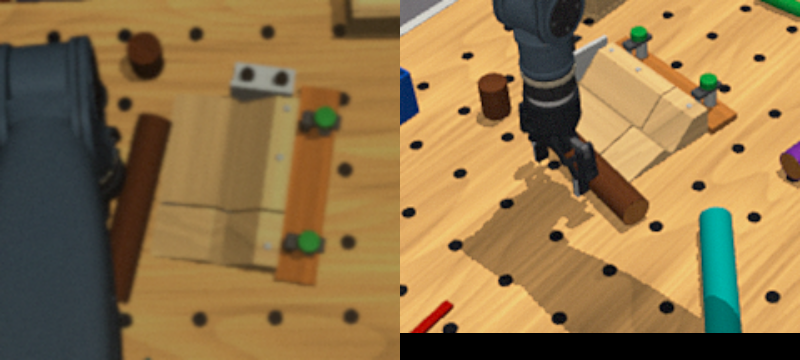

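The bar has rolled to just before the ramp toe (top view (155,115)–(122,300)), a little skewed, with the fingers square to the cradle. Continue up the ramp, rising gradually.

```bash
python3 -m crank '{"translation":[[-6,0,-1],[-12,0,-1],[-18,0,-2],[-24,0,-2],[-30,0,-2]],"dr":[[0,0,0],[0,0,0],[0,0,0],[0,0,0],[0,0,0]]}'; python3 -m crank '{"translation":[[-6,0,-1],[-12,0,-2],[-18,0,-3],[-24,0,-4],[-30,0,-5]],"dr":[[0,0,0],[0,0,0],[0,0,0],[0,0,0],[0,0,0]]}'
python3 look.py a2
```

```text
time_s: 5.28
position: [0.6397, 0.0866, 0.0053]
ee_rot: [2.39, 2.037, 0.003]
ft_force: [-0.2, 2.0, 1.8]
grip_width: 0.993
time_s: 5.9
position: [0.6368, 0.059, 0.0124]
ee_rot: [2.388, 2.04, 0.013]
ft_force: [0.6, 6.0, 4.0]
grip_width: 0.998
t [-0.  -0.   7.2] dr [ 0.4 -0.2 -0.2] rows 0.1 tcp cradle [-45.1  96.2] z 12.2 F [2.  4.8 2.5] time 6.0
```

View pics/a2.png

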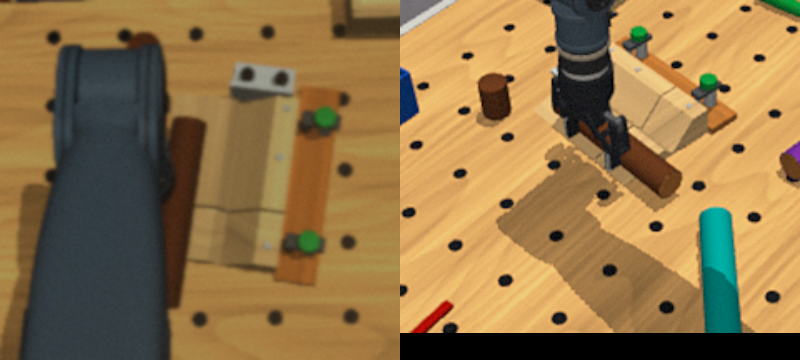

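The bar is on the ramp, parallel to the V, with fingers behind it and a modest 5 N. Continue to the crest.

```bash
python3 -m crank '{"translation":[[-6,0,-1.5],[-12,0,-3],[-18,0,-4.5],[-24,0,-6],[-30,0,-7]],"dr":[[0,0,0],[0,0,0],[0,0,0],[0,0,0],[0,0,0]]}'; python3 -m crank '{"translation":[[-4,0,-1],[-8,0,-2],[-12,0,-2],[-15,0,-2]],"dr":[[0,0,0],[0,0,0],[0,0,0],[0,0,0]]}'
python3 look.py a3
```

```text
time_s: 6.62
position: [0.6331, 0.0298, 0.0205]
ee_rot: [2.387, 2.04, 0.018]
ft_force: [1.1, 7.6, 5.1]
grip_width: 1.002
time_s: 7.12
position: [0.6318, 0.0163, 0.0236]
ee_rot: [2.385, 2.042, 0.023]
ft_force: [0.7, 4.6, 2.7]
grip_width: 0.996
t [-0.1 -0.2 17.6] dr [ 0.5 -0.3 -0.1] rows 0.3 tcp cradle [-44.2  52.3] z 22.6 F [-0.4  1.1  0.6] time 7.225
```

View pics/a3.png

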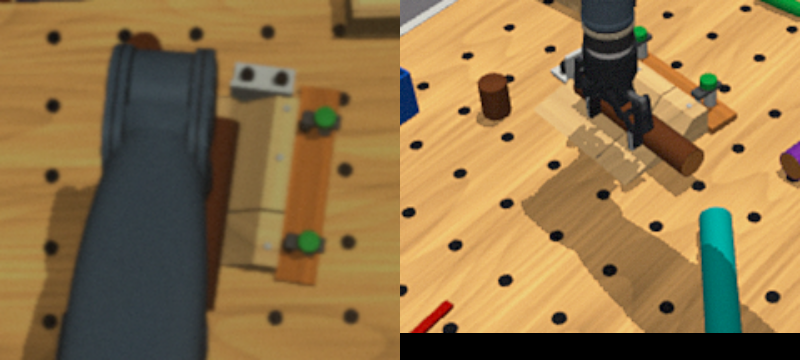

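The bar is just at the crest and parallel. A few more mm take it over.

```bash
python3 -m crank '{"translation":[[-3,0,0],[-6,0,0],[-9,0,0],[-12,0,0],[-14,0,0]],"dr":[[0,0,0],[0,0,0],[0,0,0],[0,0,0],[0,0,0]]}'; python3 -m crank '{"translation":[[0,0,0],[0,0,0],[0,0,0],[15,0,-20],[20,0,-90]],"dr":[[0,0,0],[0,0,0],[0,0,0],[0,0,0],[0,0,0]]}';  python3 -m crank '{"translation":[[0,50,0],[0,100,0],[0,150,0],[0,200,0]],"dr":[[0,0,0],[0,0,0],[0,0,0],[0,0,0]]}' 0
python3 look.py a4
```

```text
time_s: 7.85
position: [0.6286, 0.0001, 0.0224]
ee_rot: [2.386, 2.039, 0.016]
ft_force: [0.1, 0.0, -0.1]
grip_width: 0.995
time_s: 8.48
position: [0.6269, 0.02, 0.1001]
ee_rot: [-2.384, -2.039, -0.004]
ft_force: [1.0, -0.1, -0.4]
grip_width: 0.996
time_s: 8.98
position: [0.8151, -0.0093, 0.1009]
ee_rot: [-2.385, -2.039, -0.005]
ft_force: [2.0, -0.1, 0.5]
grip_width: 0.143
t [-0.4  0.6 87.3] dr [-0.4 -0.3 -0.2] rows 1.4 tcp cradle [142.9  56.5] z 92.3 F [-0.8 -0.5 -2.3] time 9.075
```

View pics/a4.png

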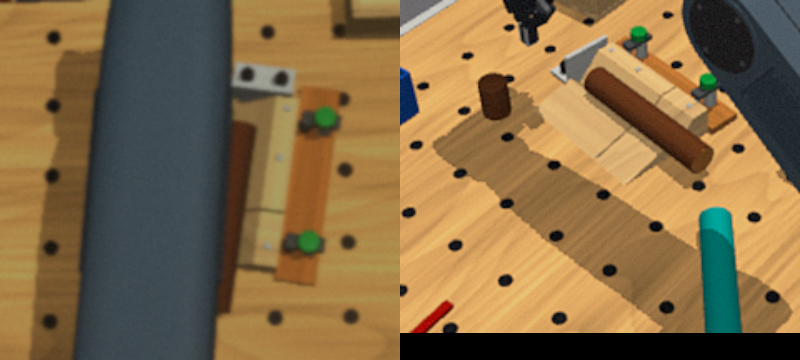

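The bar lies in the V, parallel to it, with its near end at (690,155) in the composite. I drove the retreat the wrong way along tool y, clear of everything. Now I go back over to the near end.

Run:
```python
from h import *
f=cam('side')
for u,v in((693,158),(597,80)):
  p=px2w(f,160+(u-400)/1.6667,180+v/1.6667,.0348); print(p,w2c(p))
go(*c2w(-235,0),.12,CR[2])
```

```text
[ 0.50589483 -0.0127364   0.0348    ] [-163.51412843    6.38957341]
[ 0.72636675 -0.05612422  0.0348    ] [61.0021329 -2.7110359]
t [ -57.6 -375.8  -22.9] dr [-0.5 -0.3 -0.1] rows 6.1 tcp cradle [140.7  56.8] z 94.3 F [ 0.3  0.5 -1. ] time 9.125
```

```bash
python3 -m crank '{"translation":[[-5,-60,-25],[-10,-120,-25],[-20,-180,-25],[-30,-240,-25],[-40,-300,-25]],"dr":[[0,0,0],[0,0,0],[0,0,0],[0,0,0],[0,0,0]]}' 0 && python3 -m crank '{"translation":[[-10,-40,0],[-18,-76,0],[-18,-76,30],[-18,-76,60],[-18,-76,75]],"dr":[[0,0,0],[0,0,0],[0,0,0],[0,0,0],[0,0,0]]}'
python3 -c "
from h import *
go(*c2w(-205,0),.022,CR[2])"
```

```text
time_s: 9.75
position: [0.5161, -0.0018, 0.1224]
ee_rot: [-2.382, -2.037, 0.001]
ft_force: [0.3, -1.0, 1.0]
grip_width: -0.001
time_s: 10.38
position: [0.4351, -0.0067, 0.0466]
ee_rot: [-2.381, -2.037, 0.001]
ft_force: [-0.7, -0.5, -0.1]
grip_width: 0.003
t [-1.5 29.6 24.4] dr [-0.4 -0.3 -0.1] rows 0.6 tcp cradle [-234.4    1.5] z 46.6 F [-0.7 -0.5 -0.1] time 10.375
```

```bash
python3 -m crank '{"translation":[[-1,0,15],[-1,0,25],[-1,8,25],[-1,16,25],[-1,24,25]],"dr":[[0,0,0],[0,0,0],[0,0,0],[0,0,0],[0,0,0]]}' && python3 -m crank '{"translation":[[0,6,0],[0,12,0],[0,18,0],[0,24,0],[0,30,0]],"dr":[[0,0,0],[0,0,0],[0,0,0],[0,0,0],[0,0,0]]}'
python3 look.py a5
```

```text
time_s: 11.0
position: [0.4602, -0.0116, 0.0222]
ee_rot: [-2.382, -2.038, -0.0]
ft_force: [1.0, -0.2, 0.4]
grip_width: -0.003
time_s: 11.62
position: [0.4886, -0.0161, 0.0219]
ee_rot: [-2.38, -2.036, 0.003]
ft_force: [-3.6, 0.0, 4.1]
grip_width: 0.001
t [-0.1  0.1 16.9] dr [-0.3 -0.3 -0.1] rows 0.3 tcp cradle [-178.4    0.4] z 21.9 F [-1.6  1.3  0.5] time 11.725
```

View pics/a5.png

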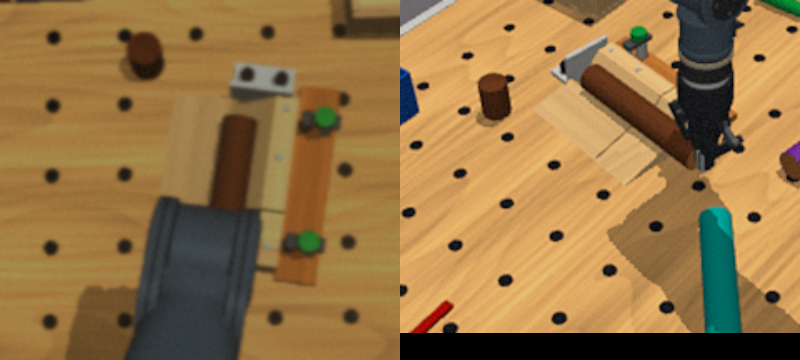

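Contact made: the bar slides with about 3 N, its far end at (240,118) still short of the stop.

```bash
python3 -m crank '{"translation":[[0,6,0],[0,12,0],[0,18,0],[0,23,0],[0,27,0]],"dr":[[0,0,0],[0,0,0],[0,0,0],[0,0,0],[0,0,0]]}'; python3 -c "
from h import *
go(*c2w(-144,0),.022,CR[2])"
```

```text
time_s: 12.35
position: [0.5172, -0.0206, 0.0217]
ee_rot: [-2.382, -2.038, -0.0]
ft_force: [-4.0, -1.1, 3.4]
grip_width: 0.003
t [-0.3  7.1 -0.3] dr [-0.3 -0.3 -0.1] rows 0.1 tcp cradle [-151.1    0.4] z 21.7 F [-4.  -1.1  3.4] time 12.35
```

```bash
python3 -m crank '{"translation":[[0,2,0],[0,4,0]],"dr":[[0,0,0],[0,0,0]]}'; python3 -c "
from h import *
go(*c2w(-144,0),.022,CR[2])"
```

```text
time_s: 12.6
position: [0.5212, -0.0212, 0.0218]
ee_rot: [-2.382, -2.038, 0.0]
ft_force: [-4.2, 0.5, 2.3]
grip_width: 0.002
t [-0.3  3.1 -0.3] dr [-0.3 -0.3 -0.1] rows 0.1 tcp cradle [-147.1    0.3] z 21.8 F [-4.2  0.5  2.3] time 12.6
```

Still sliding at 4 N, so on in small steps until the force jumps.

```bash
for i in 1; do python3 -m crank '{"translation":[[0,1.5,0],[0,3,0]],"dr":[[0,0,0],[0,0,0]]}' | grep -E 'pos|force'; python3 -m crank '{"translation":[[0,1,0],[0,2,0]],"dr":[[0,0,0],[0,0,0]]}' | grep -E 'pos|force'; done
```

```text
position: [0.5236, -0.0216, 0.0217]
ft_force: [-6.2, 0.9, 5.4]
position: [0.5236, -0.0216, 0.0218]
ft_force: [-10.0, 0.3, 8.3]
```

```bash
python3 -m crank '{"translation":[[0,2,0],[0,4,0],[0,4,0]],"dr":[[0,0,0],[0,0,0],[0,0,0]]}' | grep -E 'pos|force'; python3 -m crank '{"translation":[[0,-5,0],[0,-20,0],[0,-60,0],[0,-60,-60],[0,-60,-100]],"dr":[[0,0,0],[0,0,0],[0,0,0],[0,0,0],[0,0,0]]}' | grep -E 'pos|force'; python3 -m crank '{"translation":[[0,-60,0],[0,-100,0]],"dr":[[0,0,0],[0,0,0]]}' | grep -E 'pos|force'
python3 - <<'E'
from h import *
f=cam('top'); a=cv2.resize(f['frame'][130:270,290:400,::-1],None,fx=4,fy=4,interpolation=cv2.INTER_CUBIC)
f=cam('side'); b=cv2.resize(f['frame'][180:320,240:330,::-1],None,fx=4,fy=4,interpolation=cv2.INTER_CUBIC)
cv2.imwrite('pics/end.png',np.hstack([a[:,:440],b]))
E
```

```text
position: [0.5233, -0.0216, 0.0217]
ft_force: [-13.5, 0.9, 11.7]
position: [0.464, -0.0126, 0.1212]
ft_force: [1.4, -0.8, 1.4]
position: [0.3653, 0.0029, 0.1241]
ft_force: [-0.9, -0.4, -0.3]
```

View pics/end.png

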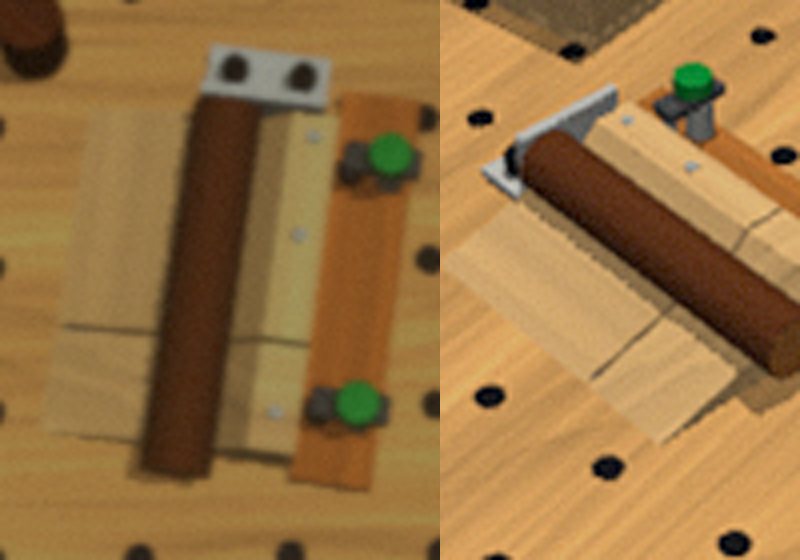

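The bar sits in the V, parallel to it, with its far end against the plate (left crop (230,97)) and its near end overhanging at (178,473). One numeric check, then hand in.

Run:
```python
from h import *
f=cam('top')
for x in(-130,110):
  for s in(1,-1):
    p=c2w(x,s*22); u,v=w2px(f,[*p,.038]); print(x,s,((u-290)*4+1.5).round(),((v-130)*4+1.5).round())
r.job_done()
```

```text
-130 1 142.0 468.0
-130 -1 212.0 478.0
110 1 194.0 104.0
110 -1 262.0 112.0
the job is handed in; nothing more can be done
```

The walnut bar is in the V with its far end against the aluminium stop, and I have handed the job in; no verdict is reported. I rolled it along the bench and up the ramp with the two open fingers behind it. Once it dropped into the V, I pushed it along by its near end with the shut fingers.

- **Against the stop:** the tool stalled at cradle x of about -144.6 mm, where I expected contact at the stop (-144.3 mm). The push rose to 13.5 N with no further movement.
- **Final position:** in the last picture the near-end corners are at (145,468) and (210,478). The seat pose predicts (142,468) and (212,478), which agrees to about 2 mm. The bar looks parallel to the V and at rest, with the arm clear.
- **Not checked:** I never measured the roll angle. I take it as well over a quarter turn because the bar covered about 160 mm. I did not re-measure the bystanders; the arm touched none that I saw.
- **One slip:** my first retreat went the wrong way along the bar, at about 0.1 m height. It touched nothing.

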